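Stack the copper spacer and the clamp cap on a weld fixture post

ROBOT

A 6-joint arm with a two-finger parallel gripper is mounted at the origin on the work surface. World frame = base frame: x ahead of the robot, y to its left, z up, the work surface at z = 0. Lengths are in m, angles in rad, forces in N, time in s.
With the tool pointing down it reaches from about 0.275 to 0.85 m from the base axis. Payload 19 kg.
Tool frame: the origin (TCP) lies at the very end of the fingers, on their centre line; the grasp point (between the pads) lies 19 mm behind it (pinch_z is the distance from the TCP to the grasp point, in m); z points along the fingers, y is the direction in which the jaws open and shut (so a half turn about z gives the same grasp; the last joint's range is limited). The gripper opens to 85 mm and grips with 20 to 120 N. Pads are 22 mm wide; open, the fingers measure 114 mm over their backs; the gripper's body (76 mm by 85 mm) begins 54 mm behind the grasp point. The pads swing forward as they close: fully open they stand 13 mm farther back than shut.
Start: joints at [1.186, 0.15, 1.437, -0, 1.554, -0.134], TCP at [0.143, 0.557, 0.203] pointing down, gripper open.
Joint ranges: [-2.8, 2.8], [-0.68, 2.1], [0.12, 2.68], [-1.39, 4.53], [0.16, 2.79], [-2.81, 2.81]. Speed limits (rad/s): [1.89, 1.89, 2.22, 3.01, 3.01, 3.01].

INTERFACE

Orientations are given as [roll, pitch, yaw] about the fixed x, y, z axes, in that order (R = Rz(yaw) Ry(pitch) Rx(roll)).
In Python, from plant import sense, read_camera, camera_info, hand_in, regions_of, mark_of, pinch_z gives the robot as it stands. The module is installed in compiled form; this text tells all that it offers.
- The arm moves only by the shell command python3 -m creep 'ROWS' [FORCE]. ROWS is JSON, a list that holds one entry, the list of rows, each a list of 5 numbers: the closure in counts, from 0 (fully open) to 255 (shut), then the shift along the world's x, y, z in m, then the turn about the world's z in degrees. In form: [[[grip, x, y, z, yaw], ...]]. A call has 1 to 5 rows; each row is the pose to reach, as a shift and turn from the pose measured when the call began; what a row does not reach only later rows make up. A row lasts 1/10 s, in which the tool goes at most 50 mm and 8.59 degrees, less where a joint would pass 70% of its speed; a pose out of reach is approached as far as the arm can. A call with a gripper value outside its range is refused whole. The fingers move at their own pace and stop on an object; FORCE is the grip in N (left out, the last holds). Time passes only in rows, so rows that repeat a pose let the fingers close. It gives the time, the measured TCP pose, the force and the opening at its end, in the units of the state.
- sense(): the state, without advancing time (a new reading comes with each control period).
- read_camera(name): name is "scene" or "top" or "wrist"; returns (picture, depth): 420x560x3 uint8, blue, green, red; 420x560 float32, m along the optical axis (not along the pixel's ray), 0 where there is no reading.
- camera_info(name): a dict with "intrinsics" (3x3 intrinsics, pixels), "camera_from_world" (4x4, takes a point from world to camera coordinates). Camera axes: x right, y up, looking along -z (the intrinsics and any distortion apply to the point x, -y, -z); pixel columns grow to the right and rows downward; lengths in m; the calibration is good to about 2 mm. A picture is of the moment at which its call begins: read the wrist's pose just before it. camera_info takes no time and is no camera call; for the wrist camera it gives the pose at the moment of the call.
- hand_in(): hands the job in, once; it reports no verdict.
Trained networks look in the newest picture that a camera, given by its name, has taken for a name from the list of things; names that differ only in an ending like _2 or _b are one class to them, and where a whole thing is asked for, a point or a joint stands for the part that bears it (a point fixed in the world has none). Each returns a list of dicts, best first, with "score" (0 to 1); they miss things now and then, are a little off and sometimes report something else, mostly with a low value. They report only what shows in the picture. A call takes as long as a camera call.
- regions_of(thing, camera): "mask" (420x560 bool, what is visible of it).
- mark_of(thing, camera): "centre" ([x, y, z] in m, in the coordinates of the camera as it stood for that picture, good to about 4 mm: a listed point, or the origin of a listed thing).
The state is a dict: "time": time; "joint_positions": joint angles; "dq": joint speeds; "tau": joint torques, N m; "position": TCP position; "tool_rot": TCP orientation; "contact_force": force on the tool from outside, world axes, zero at the start; "torque": the same for the moment, N m; "width": opening from 0.0 (shut) to 1.0 (fully open).
Only numpy, scipy, OpenCV 4.12 (cv2) and the standard library are available. Lean on these libraries where they do the work, as an engineer would, in place of code of your own. Each camera call takes 0.05 s, during which the arm holds its last target.

TASK

Get the flange on the fixture post ready for welding: first put the copper spacer ring over the post so that it lies flat on the flange, then put the blue cap over the post so that it rests level on top of the copper ring. Lower both into place and let go, do not drop them, and leave the dark steel ring where it is.

Things in the scene. Friction and masses are not known exactly. Their poses are not given: they have to be found in the camera images.
- seat (a point): Centre of the upper face of the flange on the weld fixture, 28 mm above the table, on the axis of the post; z up. The fixture is fixed to the table: a grey round base (120 mm diameter, 16 mm high), on it a bright drilled flange (110 mm diameter, 12 mm thick), and through it an upright dark steel post of 20 mm diameter that stands 58 mm above this point, its last 8 mm tapering to 8 mm diameter.
- copper_mid (a point): Centre, half-way up, of the copper spacer ring: a plain loose ring, copper-coloured, outside diameter 56 mm, hole 42 mm right through, 40 mm high, about 0.4 kg; it stands on the table with its hole upright (own z axis along the hole). Seated, this point is 20 mm above the flange's face.
- cap_knob (a point): Centre, half-way up, of the black knob on the clamp cap. The knob is an upright cylinder of 30 mm diameter and 44 mm high on a blue painted round cap of 68 mm diameter and 30 mm high; the cap has a hole from below of 36 mm diameter and 24 mm deep. It stands on the table, knob up (own z axis up); the point lies 52 mm above the cap's lower face and 22 mm above the blue cap's top. About 0.4 kg. Seated on the copper ring, this point is 92 mm above the flange's face.
- steel_mid (a point): Centre, half-way up, of the dark grey steel ring, a bystander of the same shape and size as the copper ring (56 mm outside, 40 mm high); to be left alone. Other bystanders, all more than 70 mm from the centres of rings, cap and post: a red welding magnet, a wooden-handled brush and a square tube offcut, all under 50 mm high.

How it is judged:
By the outcome, as a careful person would: the job done as asked, in the order asked, and still so for the second after the job is handed in, with the robot touching nothing.
It also fails if it takes over 64 s, if anything falls off the work surface, if the arm or the gripper's body presses on something with over 40 N, if the wrist force passes 120 N, or if a joint passes its speed limit or range.

## Working session

There is one attempt and no reset: what is moved stays moved. The work goes in short steps, Python scripts to look and compute and a shell command to move; the robot and the scene stay as the last step left them, time stands still between calls to the robot, and variables do not carry over. Pictures are saved under pics/ and viewed, and the job is handed in when it is done.

```bash
ls; mkdir -p pics; cat > h.py <<'E'
import numpy as np, cv2
from plant import sense, read_camera, camera_info, hand_in, regions_of, mark_of, pinch_z
def info(c):
    i=camera_info(c); return i, np.array(i["intrinsics"]), np.array(i["camera_from_world"])
def cam2w(T,p):
    return (np.linalg.inv(T)@np.r_[p,1])[:3]
def cloud(K,T,d,mask):
    v,u=np.nonzero(mask&(d>0)); z=d[v,u]
    x=(u-K[0,2])/K[0,0]*z; y=(v-K[1,2])/K[1,1]*z
    P=np.c_[x,-y,-z,np.ones_like(z)]
    return (P@np.linalg.inv(T).T)[:,:3]
def proj(K,T,p):
    c=T@np.r_[p,1]; return np.array([K[0,0]*c[0]/-c[2]+K[0,2], K[1,1]*-c[1]/-c[2]+K[1,2]])
E
python3 - <<'E'
from h import *
s=sense();print(s["time"],s["position"],s["tool_rot"],s["width"],pinch_z, s["contact_force"])
for c in ("top","scene"):
    i,K,T=info(c); print(c,[k for k in i],K.round(1).tolist(),T.round(3).tolist(), i.get("distortion"))
    im,d=read_camera(c); cv2.imwrite(f"pics/{c}0.png",im); np.save(f"{c}0.npy",d)
    for t in ("seat","copper_mid","cap_knob","steel_mid"):
        for m in mark_of(t,c)[:2]: print(t,round(m["score"],2),cam2w(T,m["centre"]).round(4))
print(sense()["time"])
E
```

```text
pics
0.0 [0.14261914 0.55676403 0.20210493] [-3.14043500e+00 -1.59024681e-04  2.89080947e+00] 1.0033953736583971 0.0187 [ 0.89960905 -0.09081846 -0.19887205]
top ['intrinsics', 'camera_from_world'] [[476.3, 0.0, 272.2], [0.0, 476.3, 210.7], [0.0, 0.0, 1.0]] [[0.018, -1.0, 0.0, -0.0], [0.981, 0.018, 0.194, -0.531], [-0.194, -0.003, 0.981, -0.951], [0.0, 0.0, 0.0, 1.0]] None
seat 0.62 [0.5736 0.0452 0.0272]
copper_mid 0.8 [ 0.5108 -0.2359  0.0185]
cap_knob 0.86 [0.4275 0.2577 0.0514]
steel_mid 0.72 [0.6087 0.2749 0.0136]
scene ['intrinsics', 'camera_from_world'] [[475.8, 0.0, 282.5], [0.0, 475.8, 204.7], [0.0, 0.0, 1.0]] [[-0.326, 0.945, -0.012, 0.194], [-0.76, -0.255, 0.598, 0.359], [0.562, 0.204, 0.802, -1.25], [0.0, 0.0, 0.0, 1.0]] None
seat 0.88 [0.5687 0.0413 0.0259]
copper_mid 0.67 [ 0.513  -0.2335  0.0189]
cap_knob 0.66 [0.4329 0.2599 0.052 ]
steel_mid 0.8 [0.6022 0.2746 0.0209]
0.5
```

View pics/top0.png

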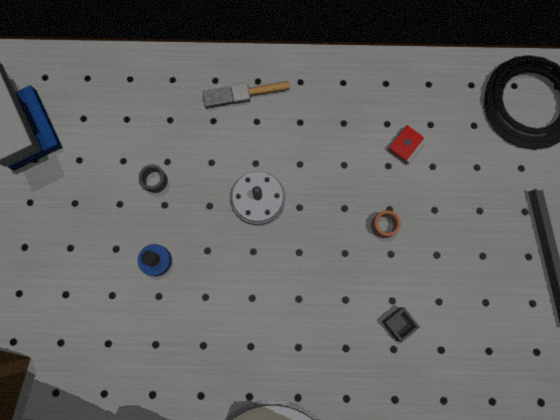

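View pics/scene0.png

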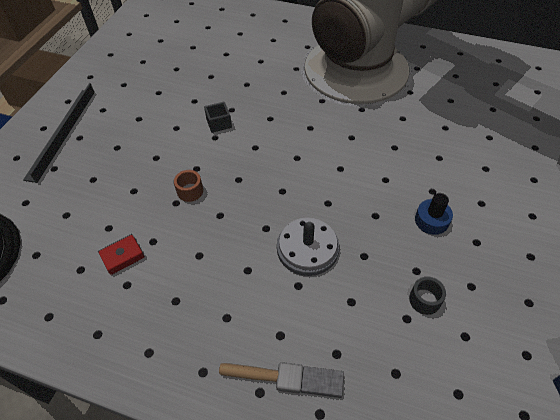

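The top view shows the copper ring at (386,224), the flange and post at (257,197), the blue cap at (154,260), the steel ring at (152,179) and the other bystanders well clear. The scene view agrees with this. Next I'll refine the positions from depth.

```bash
python3 - <<'E'
from h import *
from scipy.optimize import least_squares
def circ(P,r):
    f=lambda c: np.hypot(P[:,0]-c[0],P[:,1]-c[1])-r
    s=least_squares(f,np.median(P[:,:2],0),loss="soft_l1",f_scale=.001); return s.x, np.std(s.fun)
for c in ("top","scene"):
    i,K,T=info(c); im,d=read_camera(c)
    for t,zt in (("copper_mid",.04),("cap_knob",.074),("steel_mid",.04)):
        r=regions_of(t,c)
        if not r: print(c,t,"none"); continue
        P=cloud(K,T,d,r[0]["mask"]); top=P[abs(P[:,2]-zt)<.004]
        print(c,t,round(r[0]["score"],2),len(P),"z5/50/95",np.percentile(P[:,2],[5,50,95]).round(4),len(top))
        if len(top)>10: print("  topmean",top.mean(0).round(4),"bbox mid",((top.min(0)+top.max(0))/2).round(4),"ext",np.ptp(top,axis=0).round(3))
        if t=="cap_knob":
            b=P[abs(P[:,2]-.03)<.004]; print("  blue bbox mid",((b.min(0)+b.max(0))/2).round(4),np.ptp(b,axis=0).round(3),"fit",circ(b[np.hypot(*(b[:,:2]-b[:,:2].mean(0)).T)>.028],.034) if len(b)>20 else "")
    # seat: full cloud
    A=cloud(K,T,d,np.ones(d.shape,bool)); A=A[np.hypot(A[:,0]-.57,A[:,1]-.043)<.08]
    f=A[abs(A[:,2]-.028)<.004]; print(c,"flange n",len(f),"bbox mid",((f.min(0)+f.max(0))/2).round(4),np.ptp(f,axis=0).round(3),"medz",np.median(f[:,2]).round(4))
    p=A[A[:,2]>.078]; print("  posttop",p.mean(0).round(4) if len(p) else "", len(p), "zmax",A[:,2].max().round(4))
E
```

```text
top copper_mid 0.85 411 z5/50/95 [0.0036 0.0358 0.0412] 199
  topmean [ 0.5126 -0.2363  0.0388] bbox mid [ 0.5124 -0.2361  0.0395] ext [0.055 0.053 0.007]
top cap_knob 0.91 906 z5/50/95 [0.0084 0.029  0.0737] 154
  topmean [0.4263 0.2584 0.0729] bbox mid [0.4266 0.2585 0.0736] ext [0.029 0.029 0.007]
  blue bbox mid [0.426  0.2581 0.0299] [0.066 0.067 0.008] fit (array([0.42632825, 0.25572472]), np.float64(0.0022439976127458026))
top steel_mid 0.71 477 z5/50/95 [0.0023 0.0336 0.0407] 205
  topmean [0.6046 0.2714 0.0388] bbox mid [0.6051 0.2722 0.0392] ext [0.055 0.055 0.006]
top flange n 1721 bbox mid [0.5684 0.0419 0.028 ] [0.108 0.107 0.008] medz 0.027
  posttop [0.5678 0.0415 0.0825] 53 zmax 0.0878
scene copper_mid 0.65 749 z5/50/95 [0.0012 0.0262 0.041 ] 234
  topmean [ 0.5144 -0.2348  0.0394] bbox mid [ 0.5146 -0.2356  0.0397] ext [0.054 0.056 0.007]
scene cap_knob 0.92 1155 z5/50/95 [0.0068 0.0302 0.0743] 164
  topmean [0.4284 0.2587 0.0736] bbox mid [0.4276 0.2589 0.0739] ext [0.03  0.028 0.007]
  blue bbox mid [0.4292 0.259  0.0298] [0.064 0.067 0.008] fit (array([0.43274927, 0.25759585]), np.float64(0.002981832194590973))
scene steel_mid 0.74 894 z5/50/95 [0.0042 0.0303 0.0411] 343
  topmean [0.6061 0.273  0.0395] bbox mid [0.606  0.2726 0.0397] ext [0.055 0.055 0.007]
scene flange n 2052 bbox mid [0.5693 0.0421 0.028 ] [0.111 0.109 0.008] medz 0.0281
  posttop [0.572  0.0427 0.0827] 71 zmax 0.0878
```

```bash
python3 -m creep '[[[0,0.020,-0.043,0,0],[0,0.040,-0.086,0,0],[0,0.060,-0.129,0,0],[0,0.080,-0.172,0,0],[0,0.100,-0.215,0,0]]]' 50
```

```text
time: 1.4
position: [0.2429, 0.3403, 0.2027]
tool_rot: [3.141, 0.0, 2.891]
contact_force: [1.7, 0.7, -0.1]
width: 0.999
```

```bash
python3 -m creep '[[[0,0.020,-0.043,0,0],[0,0.040,-0.086,0,0],[0,0.060,-0.129,0,0],[0,0.080,-0.172,0,0],[0,0.100,-0.215,0,0]]]'
```

```text
time: 1.9
position: [0.3432, 0.1235, 0.2031]
tool_rot: [3.141, 0.001, 2.892]
contact_force: [1.2, 1.5, -0.2]
width: 1.002
```

```bash
python3 -m creep '[[[0,0.020,-0.043,0,0],[0,0.040,-0.086,0,0],[0,0.060,-0.129,0,0],[0,0.080,-0.172,0,0],[0,0.100,-0.215,0,0]]]'
```

```text
time: 2.4
position: [0.4436, -0.0937, 0.2033]
tool_rot: [3.141, 0.002, 2.891]
contact_force: [1.0, 0.8, 0.6]
width: 0.999
```

```bash
python3 -m creep '[[[0,0.020,-0.042,0,0],[0,0.040,-0.085,0,0],[0,0.060,-0.125,0,0],[0,0.070,-0.142,-0.02,0],[0,0.070,-0.142,-0.05,0]]]'
python3 - <<'E'
from h import *
i,K,T=info("wrist"); im,d=read_camera("wrist"); cv2.imwrite("pics/w1.png",im)
print(sense()["position"])
for t in ("copper_mid",):
    for m in mark_of(t,"wrist")[:2]: print(round(m["score"],2),cam2w(T,m["centre"]).round(4))
    r=regions_of(t,"wrist")
    if r:
        P=cloud(K,T,d,r[0]["mask"]); top=P[abs(P[:,2]-.04)<.004]
        print(len(top),top.mean(0).round(4),((top.min(0)+top.max(0))/2).round(4),np.ptp(top,axis=0).round(3))
E
```

```text
time: 2.9
position: [0.5149, -0.2386, 0.1532]
tool_rot: [-3.142, 0.004, 2.889]
contact_force: [0.2, -0.2, -0.6]
width: 1.0
[ 0.51251057 -0.23612663  0.1472311 ]
0.87 [ 0.5135 -0.2319  0.0195]
1087 [ 0.512  -0.2348  0.0389] [ 0.5127 -0.2353  0.0385] [0.055 0.055 0.005]
```

View pics/w1.png

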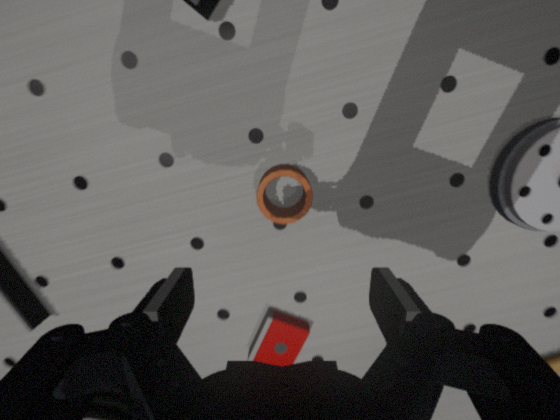

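The copper ring at (285,195) lies midway between the jaws, and the wrist camera agrees with the fixed cameras to within 2 mm. Now lowering.

```bash
python3 -m creep '[[[0,0.0005,0.0005,-0.040,0],[0,0.0005,0.0005,-0.080,0],[0,0.0005,0.0005,-0.115,0],[0,0.0005,0.0005,-0.135,0],[0,0.0005,0.0005,-0.142,0]]]'; python3 -m creep '[[[200,0,0,0,0],[200,0,0,0,0],[200,0,0,0,0],[200,0,0,0,0],[200,0,0,0,0]]]' 50
```

```text
time: 3.55
position: [0.5133, -0.2343, 0.0099]
tool_rot: [3.139, -0.002, 2.891]
contact_force: [-0.2, 0.8, 0.8]
width: 1.0
time: 4.05
position: [0.5136, -0.2344, 0.0106]
tool_rot: [3.14, -0.001, 2.891]
contact_force: [-0.8, -0.5, -0.3]
width: 0.22
```

```bash
python3 -m creep '[[[200,0,0,0,0],[200,0,0,0,0],[200,0,0,0,0]]]' 50
```

```text
time: 4.35
position: [0.5136, -0.2344, 0.0106]
tool_rot: [3.14, -0.001, 2.891]
contact_force: [0.4, -0.2, -0.1]
width: 0.215
```

Opening is 0.215, about 18 mm, which equals the commanded closure. The ring isn't gripped, so I need to look.

```bash
python3 - <<'E'
from h import *
s=sense(); print(s["position"],s["width"],s["time"])
for c in ("scene","wrist","top"):
    i,K,T=info(c); im,d=read_camera(c); 
    if c!="wrist":
        u,v=proj(K,T,[.513,-.235,.03]).astype(int); im=cv2.resize(im[max(0,v-75):v+75,max(0,u-100):u+100],None,fx=3,fy=3)
    cv2.imwrite(f"pics/m_{c}.png",im)
    for m in mark_of("copper_mid",c)[:2]: print(c,round(m["score"],2),cam2w(T,m["centre"]).round(4))
E
```

```text
[ 0.51356156 -0.23443917  0.01063911] 0.21501598070146377 4.35
scene 0.77 [ 0.5134 -0.2344  0.0221]
```

View pics/m_scene.png

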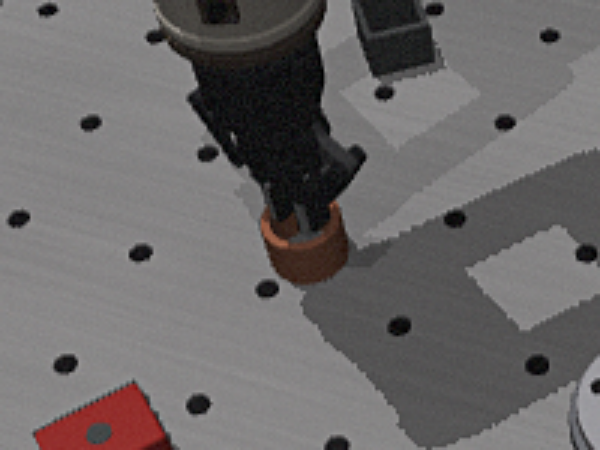

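View pics/m_wrist.png

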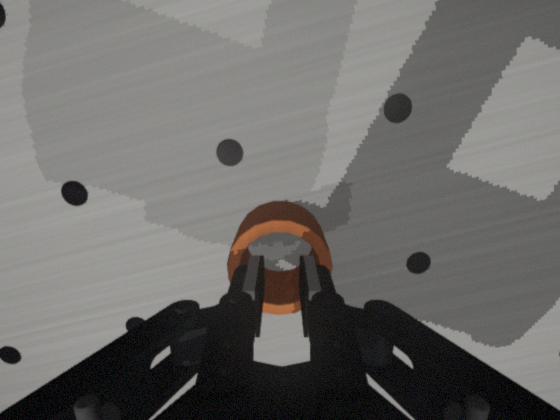

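```bash
python3 - <<'E'
from h import *
s=sense(); p=s["position"]
for c in ("scene","wrist"):
    i,K,T=info(c); im,d=read_camera(c)
    A=cloud(K,T,np.where(d>0,d,9),np.ones(d.shape,bool)).reshape(420,560,3)
    print(c,"TCP px",proj(K,T,p).round(0),"pinch px",proj(K,T,p+[0,0,.019]).round(0), "ring top px",proj(K,T,[.5135,-.235,.04]).round(0))
    if c=="wrist":
        for v in (255,262,270,280,300,320): print(v,[(u,A[v,u].round(3).tolist()) for u in (235,253,260,305,310,325)])
    else:
        near=A.reshape(-1,3); near=near[(np.hypot(near[:,0]-.5135,near[:,1]+.235)<.019)]; print("inside r19 z pct",np.percentile(near[:,2],[1,10,30,50,80]).round(3))
        u,v=proj(K,T,p+[0,0,.03]).astype(int); cv2.imwrite("pics/z.png",cv2.resize(im[v-30:v+30,u-40:u+40],None,fx=9,fy=9,interpolation=cv2.INTER_CUBIC))
E
```

```text
scene TCP px [190. 188.] pinch px [188. 183.] ring top px [187. 179.]
inside r19 z pct [0.001 0.053 0.087 0.41  0.413]
wrist TCP px [281. 249.] pinch px [281. 263.] ring top px [280. 272.]
255 [(235, [0.499, -0.255, 0.039]), (253, [0.518, -0.255, -0.001]), (260, [0.519, -0.25, -0.001]), (305, [0.526, -0.221, -0.0]), (310, [0.525, -0.218, 0.005]), (325, [0.51, -0.21, 0.039])]
262 [(235, [0.502, -0.256, 0.039]), (253, [0.5, -0.245, 0.049]), (260, [0.501, -0.242, 0.05]), (305, [0.506, -0.221, 0.05]), (310, [0.507, -0.218, 0.049]), (325, [0.514, -0.211, 0.039])]
270 [(235, [0.502, -0.254, 0.051]), (253, [0.5, -0.244, 0.058]), (260, [0.501, -0.241, 0.057]), (305, [0.506, -0.221, 0.058]), (310, [0.507, -0.219, 0.058]), (325, [4.873, 0.0, -7.931])]
280 [(235, [0.502, -0.253, 0.06]), (253, [0.5, -0.243, 0.067]), (260, [0.502, -0.241, 0.066]), (305, [0.505, -0.222, 0.068]), (310, [0.506, -0.22, 0.067]), (325, [0.512, -0.214, 0.06])]
300 [(235, [0.497, -0.247, 0.086]), (253, [0.505, -0.244, 0.075]), (260, [0.51, -0.243, 0.068]), (305, [0.51, -0.224, 0.075]), (310, [0.51, -0.222, 0.076]), (325, [0.505, -0.216, 0.086])]
320 [(235, [0.498, -0.246, 0.096]), (253, [0.508, -0.244, 0.084]), (260, [0.518, -0.245, 0.07]), (305, [0.518, -0.226, 0.076]), (310, [0.514, -0.223, 0.083]), (325, [0.506, -0.217, 0.096])]
```

View pics/z.png

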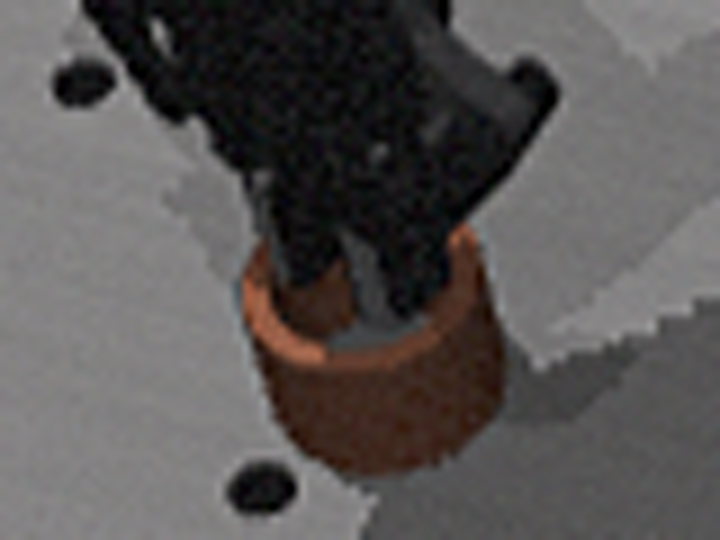

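```bash
python3 - <<'E'
from h import *
p=sense()["position"]
i,K,T=info("wrist"); im,d=read_camera("wrist")
A=cloud(K,T,np.where(d>0,d,9),np.ones(d.shape,bool)).reshape(420,560,3)
for u in (248,253,257,261,300,305,310,315):
    print(u,[(v,(1000*(A[v,u]-p)).round(0).astype(int).tolist()) for v in range(246,275,2)])
cv2.imwrite("pics/wz.png",cv2.resize(im[190:330,200:360],None,fx=4,fy=4,interpolation=cv2.INTER_NEAREST))
i,K,T=info("scene"); im,d=read_camera("scene")
A=cloud(K,T,np.where(d>0,d,9),np.ones(d.shape,bool)).reshape(420,560,3)
print("camera at",np.linalg.inv(T)[:3,3])
for u in range(180,202,2): print(u,[(v,(1000*(A[v,u]-p)).round(0).astype(int).tolist()) for v in range(172,192,2)])
E
```

```text
248 [(246, [-3, -21, -10]), (248, [-1, -22, -11]), (250, [-1, -22, -9]), (252, [-1, -22, -6]), (254, [0, -22, -5]), (256, [0, -21, -2]), (258, [1, -21, 0]), (260, [1, -21, 1]), (262, [2, -22, 2]), (264, [3, -21, 5]), (266, [-14, -12, 44]), (268, [-14, -12, 45]), (270, [-14, -12, 47]), (272, [-14, -12, 49]), (274, [-14, -12, 51])]
253 [(246, [-2, -18, -11]), (248, [0, -19, -11]), (250, [1, -19, -12]), (252, [2, -20, -12]), (254, [4, -20, -12]), (256, [-14, -11, 33]), (258, [-14, -11, 35]), (260, [-14, -11, 37]), (262, [-13, -11, 39]), (264, [-14, -10, 42]), (266, [-14, -10, 44]), (268, [-13, -10, 45]), (270, [-13, -10, 47]), (272, [-13, -10, 49]), (274, [-13, -9, 51])]
257 [(246, [-1, -16, -11]), (248, [0, -16, -12]), (250, [1, -17, -10]), (252, [3, -17, -12]), (254, [5, -18, -13]), (256, [-13, -9, 32]), (258, [-13, -9, 34]), (260, [-13, -9, 37]), (262, [-13, -9, 39]), (264, [-13, -8, 42]), (266, [-13, -8, 44]), (268, [-13, -8, 46]), (270, [-13, -8, 48]), (272, [-13, -8, 50]), (274, [-13, -8, 51])]
261 [(246, [-1, -13, -10]), (248, [1, -14, -12]), (250, [2, -14, -12]), (252, [4, -15, 
[... 3239 characters left out ...]
86, [12, 21, 30]), (188, [13, 20, 25]), (190, [14, 20, 20])]
196 [(172, [24, 43, 96]), (174, [25, 42, 90]), (176, [0, 23, 49]), (178, [1, 23, 44]), (180, [2, 22, 39]), (182, [1, 20, 30]), (184, [6, 23, 30]), (186, [10, 24, 30]), (188, [11, 24, 24]), (190, [12, 23, 18])]
198 [(172, [20, 44, 91]), (174, [-19, 15, 31]), (176, [-14, 18, 31]), (178, [-9, 21, 32]), (180, [-5, 22, 30]), (182, [-1, 24, 29]), (184, [3, 25, 27]), (186, [5, 26, 24]), (188, [7, 26, 20]), (190, [7, 25, 13])]
200 [(172, [-56, -4, -11]), (174, [-51, -2, -10]), (176, [-46, 0, -12]), (178, [-11, 24, 31]), (180, [-8, 25, 28]), (182, [-6, 25, 24]), (184, [-3, 26, 21]), (186, [0, 27, 19]), (188, [1, 26, 12]), (190, [2, 26, 7])]
```

View pics/wz.png

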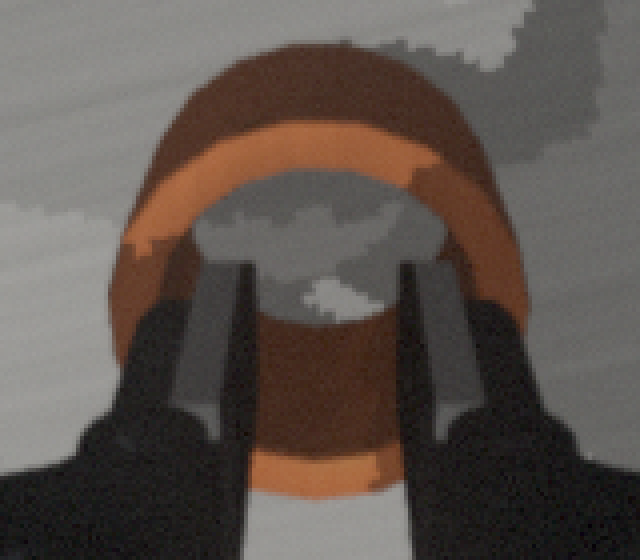

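Both cameras' depth puts the fingertips about 32 mm above the reported TCP, at z≈0.042, just over the ring's rim. The wrist zoom also shows the pads above the opening. They closed over the top of the ring, so the real tips sit about 30 mm behind the reported TCP. The ring hasn't moved. I'll raise, open and measure again before going lower.

```bash
python3 -m creep '[[[200,0,0,0.020,0],[0,0,0,0.020,0],[0,0,0,0.020,0],[0,0,0,0.020,0],[0,0,0,0.020,0]]]'; python3 - <<'E'
from h import *
s=sense();p=s["position"];R=s["tool_rot"][2]
i,K,T=info("wrist"); im,d=read_camera("wrist")
for m in mark_of("copper_mid","wrist")[:1]: print(round(m["score"],2),cam2w(T,m["centre"]).round(4))
r=regions_of("copper_mid","wrist"); P=cloud(K,T,d,r[0]["mask"]); t=P[abs(P[:,2]-.04)<.004]; print(((t.min(0)+t.max(0))/2).round(4),np.ptp(t,axis=0).round(3))
A=cloud(K,T,d,d>0); A=A-p
# tool axes in world (pointing down): x=(c,s), y=(s,-c)
c,s_=np.cos(R),np.sin(R); X=A[:,0]*c+A[:,1]*s_; Y=A[:,0]*s_-A[:,1]*c; Z=A[:,2]
for sg in (1,-1):
    k=(abs(X)<20)&(sg*Y>30)&(sg*Y<62)&(Z+p[2]>.045)&(Z<.09); print(sg,k.sum(),"tip min dz",np.percentile(Z[k],[0,1,5]).round(4),"Y at tip",Y[k][Z[k]<Z[k].min()+.006].round(3)[:0], np.percentile(Y[k][Z[k]<Z[k].min()+.006],[0,50,100]).round(4)) if k.sum() else print(sg,0)
cv2.imwrite("pics/w2.png",im)
Y*=1000;X*=1000;k=(abs(X)<20)&(abs(Y)<65)&(Z>-p[2]+.045)&(Z<.09);print(k.sum(),"dz of near points",np.percentile(Z[k],[0,1,5,20]) if k.sum() else "")
for sg in (1,-1):
    q=k&(sg*Y>0); print(sg,q.sum(),Z[q].min(), np.percentile(Y[q][Z[q]<Z[q].min()+.006],[0,50,100]))
E
```

```text
time: 5.35
position: [0.5133, -0.2342, 0.03]
tool_rot: [3.139, -0.002, 2.891]
contact_force: [0.2, 0.4, -0.3]
width: 0.882
[ 0.5124 -0.2352  0.0384] [0.055 0.055 0.005]
1 0
-1 0
9263 dz of near points [0.0366584  0.03963576 0.04483829 0.05711235]
1 4618 0.0369884865883378 [37.4202292  37.89802482 44.56837022]
-1 4645 0.03665840000279274 [-44.12971893 -37.61642471 -37.17845665]
```

View pics/w2.png

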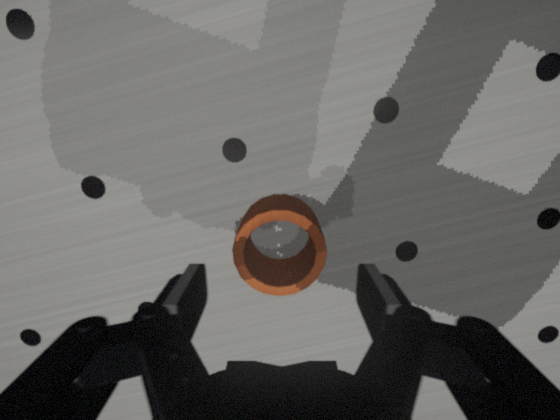

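With the gripper 0.88 open the tips are about 37 mm above the reported TCP, which fits a constant offset of about 30 mm. I'll allow for it and lower 55 mm, watching the force.

```bash
python3 -m creep '[[[0,0,-0.001,-0.015,0],[0,0,-0.001,-0.030,0],[0,0,-0.001,-0.040,0]]]'; python3 -m creep '[[[0,0,0,-0.010,0],[0,0,0,-0.017,0],[0,0,0,-0.017,0]]]'
```

```text
time: 5.8
position: [0.5126, -0.2349, -0.012]
tool_rot: [3.139, -0.003, 2.891]
contact_force: [0.1, -0.1, 0.3]
width: 1.001
time: 6.1
position: [0.5121, -0.2346, -0.0303]
tool_rot: [3.138, -0.005, 2.891]
contact_force: [0.3, -0.6, -0.2]
width: 0.998
```

```bash
python3 -m creep '[[[200,0,0,0,0],[200,0,0,0,0],[200,0,0,0,0],[200,0,0,0,0],[200,0,0,0,0]]]' 50
```

```text
time: 6.6
position: [0.5124, -0.2348, -0.0296]
tool_rot: [3.139, -0.004, 2.891]
contact_force: [-0.6, 0.2, 6.3]
width: 0.637
```

Gripped at 54 mm, which matches the 56 mm ring. Now lifting.

```bash
python3 -m creep '[[[200,0,0,0.010,0],[200,0,0,0.030,0],[200,0,0,0.070,0],[200,0,0,0.110,0],[200,0,0,0.130,0]]]' 50; python3 - <<'E'
from h import *
p=sense()["position"];print(p)
i,K,T=info("wrist"); im,d=read_camera("wrist"); cv2.imwrite("pics/w3.png",im)
r=regions_of("copper_mid","wrist"); P=cloud(K,T,d,r[0]["mask"]); print(np.percentile(P-p,[2,50,98],axis=0).round(4))
i,K,T=info("scene"); im,d=read_camera("scene"); u,v=proj(K,T,p).astype(int); cv2.imwrite("pics/s3.png",cv2.resize(im[max(v-90,0):v+60,max(0,u-100):u+100],None,fx=3,fy=3))
r=regions_of("copper_mid","scene"); P=cloud(K,T,d,r[0]["mask"]); print(np.percentile(P-p,[2,50,98],axis=0).round(4))
for m in mark_of("copper_mid","scene")[:1]: print(m["score"],cam2w(T,m["centre"])-p)
E
```

```text
time: 7.1
position: [0.5132, -0.2352, 0.1045]
tool_rot: [3.14, -0.0, 2.891]
contact_force: [0.2, -0.5, -5.0]
width: 0.639
[ 0.51315605 -0.23519569  0.10451858]
[[-0.0272 -0.0244  0.0311]
 [ 0.0025  0.0006  0.0617]
 [ 0.0219  0.0258  0.0695]]
[[-0.0189 -0.0265  0.0312]
 [ 0.0207 -0.0063  0.0549]
 [ 0.0296  0.0213  0.071 ]]
0.85 [-0.0002037  -0.00025333  0.05200598]
```

View pics/s3.png

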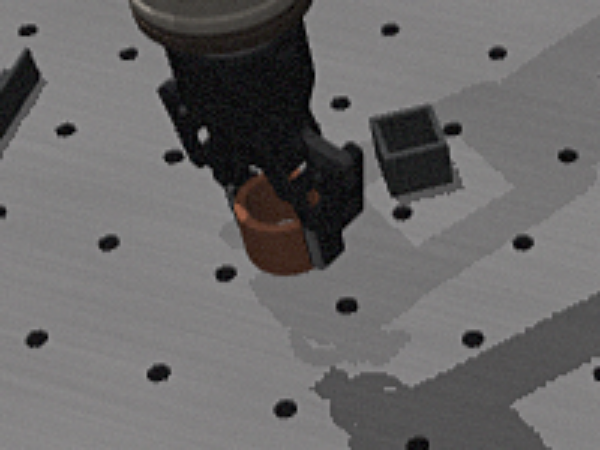

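View pics/w3.png

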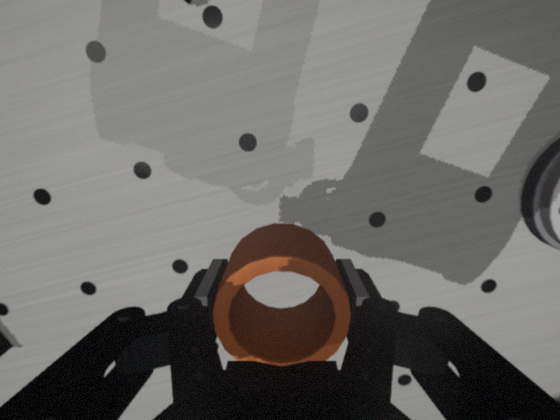

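The ring is held level, with its underside about 30 mm above the reported TCP. Moving it over the post.

```bash
python3 -m creep '[[[200,0.010,0.046,0.01,0],[200,0.020,0.092,0.01,0],[200,0.030,0.138,0.01,0],[200,0.038,0.184,0.01,0],[200,0.046,0.230,0.01,0]]]' 50; python3 -m creep '[[[200,0.008,0.030,0,0],[200,0.010,0.046,0,0],[200,0.010,0.046,0,0],[200,0.010,0.046,0,0]]]'
python3 - <<'E'
from h import *
p=sense()["position"];print(p)
for c in ("wrist","scene"):
    i,K,T=info(c); im,d=read_camera(c); cv2.imwrite(f"pics/{c}4.png",im)
    A=cloud(K,T,d,d>0)
    if c=="wrist":
        f=A[(abs(A[:,2]-.028)<.004)&(np.hypot(A[:,0]-.569,A[:,1]-.042)<.075)]; print("flange",len(f),((f.min(0)+f.max(0))/2).round(4),np.ptp(f,axis=0).round(3))
    q=A[(A[:,2]>.079)&(A[:,2]<.09)&(np.hypot(A[:,0]-.569,A[:,1]-.042)<.012)]; print(c,"post top",len(q),q.mean(0).round(4) if len(q) else "")
    r=regions_of("copper_mid",c); P=cloud(K,T,d,r[0]["mask"]); t=P[(abs(P[:,2]-P[:,2].max())<.006)]; t=P[abs(P[:,2]-(p[2]+.0696))<.005]; print(c,"ring top",((t.min(0)+t.max(0))/2).round(4),np.ptp(t,axis=0).round(3))
    for m in mark_of("copper_mid",c)[:1]: print(m["score"],cam2w(T,m["centre"]).round(4))
    for m in mark_of("seat",c)[:1]: print(m["score"],cam2w(T,m["centre"]).round(4))
E
```

```text
time: 7.85
position: [0.557, -0.0024, 0.1073]
tool_rot: [3.138, -0.008, 2.891]
contact_force: [0.8, -0.8, -4.2]
width: 0.637
time: 8.25
position: [0.5665, 0.0432, 0.1063]
tool_rot: [3.139, -0.01, 2.892]
contact_force: [0.3, -0.0, -4.9]
width: 0.636
[0.56649864 0.0431867  0.10630409]
flange 8269 [0.5683 0.0429 0.0279] [0.108 0.109 0.008]
wrist post top 0 
wrist ring top [0.5654 0.0428 0.174 ] [0.052 0.056 0.006]
0.96 [0.5686 0.0395 0.0294]
scene post top 67 [0.5721 0.0427 0.083 ]
scene ring top [0.5724 0.0394 0.1751] [0.049 0.05  0.008]
0.88 [0.5684 0.0422 0.1601]
0.82 [0.5719 0.0411 0.0268]
```

View pics/wrist4.png

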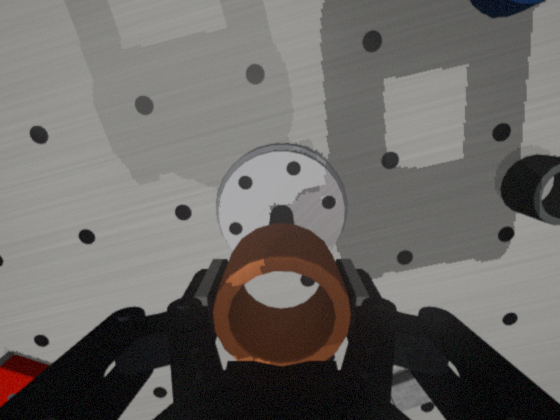

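View pics/scene4.png

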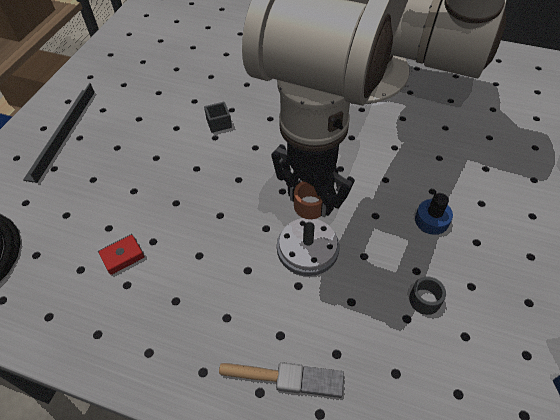

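The scene picture shows the ring above the post. The flange centre is (0.5687, 0.0425), so I'll correct by (+2, -1) mm and lower in stages.

```bash
python3 -m creep '[[[200,0.002,-0.001,-0.010,0],[200,0.002,-0.001,-0.030,0],[200,0.002,-0.001,-0.055,0],[200,0.002,-0.001,-0.080,0],[200,0.002,-0.001,-0.090,0]]]' 50; python3 -m creep '[[[200,0,0,0,0]]]'
python3 - <<'E'
from h import *
p=sense()["position"];print(p)
for c in ("wrist","scene"):
    i,K,T=info(c); im,d=read_camera(c)
    if c=="scene": u,v=proj(K,T,p).astype(int); im=cv2.resize(im[v-90:v+60,u-100:u+100],None,fx=3,fy=3)
    cv2.imwrite(f"pics/{c}5.png",im)
E
```

```text
time: 9.15
position: [0.5676, 0.042, 0.0145]
tool_rot: [3.139, -0.012, 2.89]
contact_force: [-1.0, -0.2, -4.5]
width: 0.64
time: 9.25
position: [0.567, 0.042, 0.0132]
tool_rot: [3.139, -0.014, 2.89]
contact_force: [0.1, 0.2, -4.2]
width: 0.633
[0.567035   0.04196388 0.01321906]
```

View pics/wrist5.png

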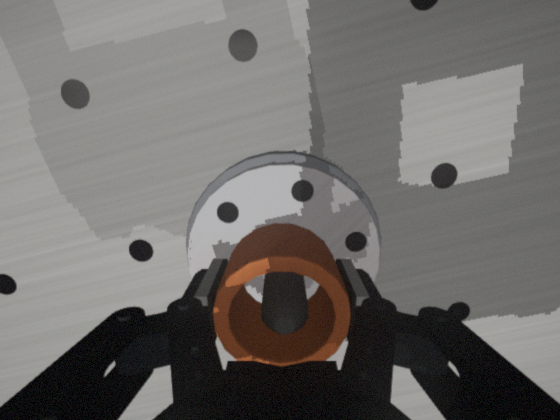

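View pics/scene5.png

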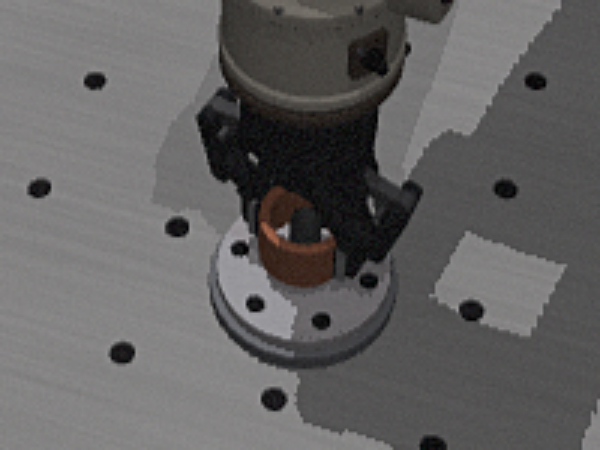

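The post stands inside the ring in both pictures. I'll lower the last 15 mm gently, feeling for contact.

```bash
python3 -m creep '[[[200,0.001,0,-0.005,0],[200,0.001,0,-0.009,0],[200,0.001,0,-0.012,0],[200,0.001,0,-0.012,0]]]' 50; python3 -m creep '[[[200,0,0,-0.001,0],[200,0,0,-0.002,0],[200,0,0,-0.002,0]]]'
```

```text
time: 9.75
position: [0.5686, 0.042, 0.0025]
tool_rot: [3.139, -0.012, 2.89]
contact_force: [-0.5, -0.3, -4.7]
width: 0.634
time: 10.05
position: [0.5686, 0.042, 0.0004]
tool_rot: [3.139, -0.012, 2.89]
contact_force: [0.1, -1.1, -4.0]
width: 0.637
```

```bash
python3 -m creep '[[[200,0,0,-0.001,0],[200,0,0,-0.002,0],[200,0,0,-0.002,0]]]'
```

```text
time: 10.35
position: [0.5686, 0.042, -0.0014]
tool_rot: [3.139, -0.012, 2.89]
contact_force: [-1.1, 1.0, -1.9]
width: 0.636
```

```bash
python3 -m creep '[[[200,0,0,-0.001,0],[200,0,0,-0.001,0]]]'
```

```text
time: 10.55
position: [0.5686, 0.042, -0.0015]
tool_rot: [3.139, -0.012, 2.89]
contact_force: [-8.6, 0.0, 11.2]
width: 0.636
```

Contact at 11 N, so the ring is on the flange. Releasing.

```bash
python3 -m creep '[[[60,0,0,0.001,0],[20,0,0,0.001,0],[0,0,0,0.001,0],[0,0,0,0.001,0]]]'; python3 -m creep '[[[0,0,0,0.020,0],[0,0,0,0.060,0],[0,0,0,0.105,0],[0,0,0,0.150,0],[0,0,0,0.170,0]]]'
python3 - <<'E'
from h import *
p=sense()["position"];print(p)
for c in ("wrist","scene"):
    i,K,T=info(c); im,d=read_camera(c); A=cloud(K,T,d,d>0); A=A[np.hypot(A[:,0]-.569,A[:,1]-.042)<.035]
    r=regions_of("copper_mid",c); P=cloud(K,T,d,r[0]["mask"]); t=P[abs(P[:,2]-.068)<.005]; print(c,"ring top",((t.min(0)+t.max(0))/2).round(4),t.mean(0).round(4),np.ptp(t,axis=0).round(3))
    n=np.linalg.lstsq(np.c_[t[:,:2],np.ones(len(t))],t[:,2],rcond=None)[0]; print("tilt",n[:2].round(3))
    if c=="scene": u,v=proj(K,T,[.569,.042,.03]).astype(int); im=cv2.resize(im[v-75:v+75,u-100:u+100],None,fx=3,fy=3)
    cv2.imwrite(f"pics/{c}6.png",im)
    for m in mark_of("copper_mid",c)[:1]: print(m["score"],cam2w(T,m["centre"]).round(4))
    for m in mark_of("cap_knob",c)[:1]: print("cap",m["score"],cam2w(T,m["centre"]).round(4))
E
```

```text
time: 10.95
position: [0.5687, 0.042, -0.0006]
tool_rot: [3.139, -0.012, 2.89]
contact_force: [0.4, -0.4, 0.5]
width: 0.999
time: 11.45
position: [0.5697, 0.042, 0.1739]
tool_rot: [3.138, -0.007, 2.89]
contact_force: [0.4, 0.1, 0.1]
width: 1.002
[0.5697389  0.0419847  0.17385045]
wrist ring top [0.5693 0.0416 0.0664] [0.5683 0.042  0.0668] [0.055 0.055 0.007]
tilt [0.001 0.001]
scene ring top [0.572  0.0412 0.0674] [0.5735 0.0415 0.0672] [0.053 0.054 0.009]
tilt [-0.003  0.   ]
0.6 [0.5686 0.0419 0.0531]
cap 0.62 [0.4282 0.2594 0.0509]
```

View pics/scene6.png

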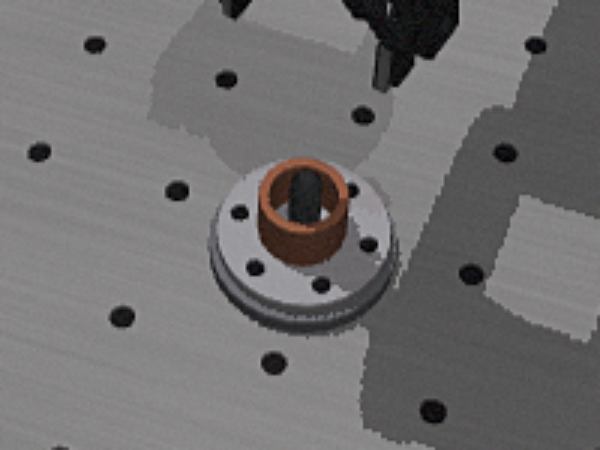

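View pics/wrist6.png

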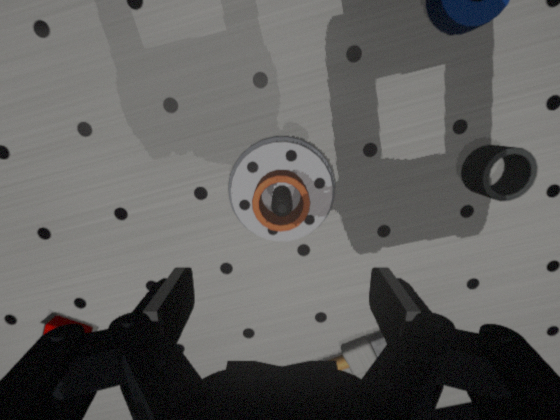

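The copper ring lies flat (tilt about 0) and centred on the post. Now the cap.

```bash
python3 -m creep '[[[0,-0.025,0.038,0,0],[0,-0.050,0.076,0,0],[0,-0.075,0.114,0,0],[0,-0.100,0.152,0,0],[0,-0.125,0.190,0,0]]]'; python3 -m creep '[[[0,-0.018,0.027,0,0],[0,-0.018,0.027,-0.02,0],[0,-0.018,0.027,-0.04,0],[0,-0.018,0.027,-0.04,0]]]'
python3 - <<'E'
from h import *
p=sense()["position"];print(p)
i,K,T=info("wrist"); im,d=read_camera("wrist"); cv2.imwrite("pics/w7.png",im)
r=regions_of("cap_knob","wrist"); P=cloud(K,T,d,r[0]["mask"]); print(r[0]["score"])
for z in (.074,.03):
    t=P[abs(P[:,2]-z)<.004]; print(z,len(t),((t.min(0)+t.max(0))/2).round(4),t.mean(0).round(4),np.ptp(t,axis=0).round(3))
for m in mark_of("cap_knob","wrist")[:1]: print("cap",m["score"],cam2w(T,m["centre"]).round(4))
E
```

```text
time: 12.35
position: [0.4418, 0.2332, 0.1675]
tool_rot: [3.14, -0.014, 2.89]
contact_force: [1.6, -0.5, 0.1]
width: 0.999
time: 12.75
position: [0.4222, 0.2598, 0.1247]
tool_rot: [-3.14, -0.018, 2.891]
contact_force: [0.2, -0.0, -0.1]
width: 0.999
[0.42223423 0.25983643 0.12474534]
0.88
0.074 1056 [0.4261 0.2597 0.0726] [0.4255 0.2599 0.0731] [0.029 0.03  0.005]
0.03 2634 [0.4262 0.2596 0.03  ] [0.42   0.2614 0.0292] [0.067 0.067 0.008]
cap 0.72 [0.4267 0.2564 0.0475]
```

View pics/w7.png

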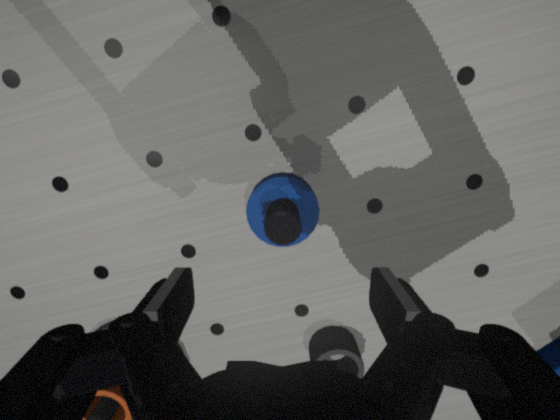

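The knob at (282,222) and the blue cap are centred between the jaws, centre (0.4267, 0.259). Lowering to a reported z of about 0.003.

```bash
python3 -m creep '[[[0,0.0045,-0.001,-0.030,0],[0,0.0045,-0.001,-0.065,0],[0,0.0045,-0.001,-0.100,0],[0,0.0045,-0.001,-0.117,0],[0,0.0045,-0.001,-0.117,0]]]'
```

```text
time: 13.4
position: [0.428, 0.2585, 0.0098]
tool_rot: [3.142, -0.017, 2.889]
contact_force: [0.6, 0.6, 0.2]
width: 0.998
```

```bash
python3 -m creep '[[[0,-0.001,0,-0.006,0],[0,-0.001,0,-0.006,0]]]'; python3 -m creep '[[[255,0,0,0,0],[255,0,0,0,0],[255,0,0,0,0],[255,0,0,0,0],[255,0,0,0,0]]]' 50; python3 -m creep '[[[255,0,0,0,0],[255,0,0,0,0]]]'
```

```text
time: 13.6
position: [0.4274, 0.2586, 0.0045]
tool_rot: [3.141, -0.016, 2.889]
contact_force: [0.0, 1.2, -0.1]
width: 0.997
time: 14.1
position: [0.4276, 0.2587, 0.0048]
tool_rot: [3.141, -0.015, 2.889]
contact_force: [-0.7, 0.7, 5.5]
width: 0.339
time: 14.3
position: [0.4276, 0.2587, 0.0049]
tool_rot: [3.141, -0.015, 2.889]
contact_force: [-0.3, -0.7, 3.6]
width: 0.341
```

Gripped at 29 mm on the 30 mm knob. Now lifting.

```bash
python3 -m creep '[[[255,0,0,0.010,0],[255,0,0,0.035,0],[255,0,0,0.075,0],[255,0,0,0.115,0],[255,0,0,0.135,0]]]' 50; python3 -m creep '[[[255,0.025,-0.038,0.005,0],[255,0.050,-0.076,0.005,0],[255,0.075,-0.114,0.005,0],[255,0.100,-0.152,0.005,0],[255,0.120,-0.182,0.005,0]]]'
```

```text
time: 14.8
position: [0.4282, 0.259, 0.1438]
tool_rot: [3.139, -0.012, 2.889]
contact_force: [-0.0, 0.3, -4.0]
width: 0.344
time: 15.3
position: [0.549, 0.0747, 0.1492]
tool_rot: [3.139, -0.012, 2.888]
contact_force: [0.7, 0.6, -2.3]
width: 0.338
```

```bash
python3 - <<'E'
from h import *
p=sense()["position"];print(p)
for c in ("wrist","scene"):
    i,K,T=info(c); im,d=read_camera(c); cv2.imwrite(f"pics/{c}8.png",im)
    r=regions_of("cap_knob",c)
    if r:
        P=cloud(K,T,d,r[0]["mask"]); print(c,r[0]["score"],np.percentile(P-p,[1,50,99],axis=0).round(4))
    for m in mark_of("cap_knob",c)[:1]: print("cap",m["score"],(cam2w(T,m["centre"])-p).round(4))
E
```

```text
[0.54903772 0.07472765 0.14920606]
wrist 0.88 [[-0.0349 -0.0275 -0.0004]
 [-0.0137  0.0035  0.0274]
 [ 0.0107  0.0325  0.0693]]
cap 0.59 [-0.     -0.0033  0.0456]
scene 0.6 [[-0.0083 -0.0308 -0.0021]
 [ 0.014   0.      0.0246]
 [ 0.0329  0.0325  0.0701]]
```

View pics/scene8.png

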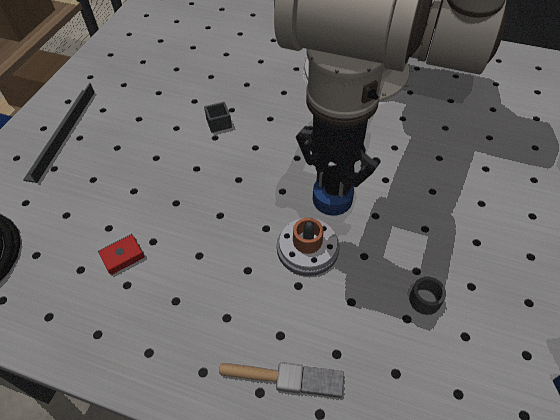

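View pics/wrist8.png

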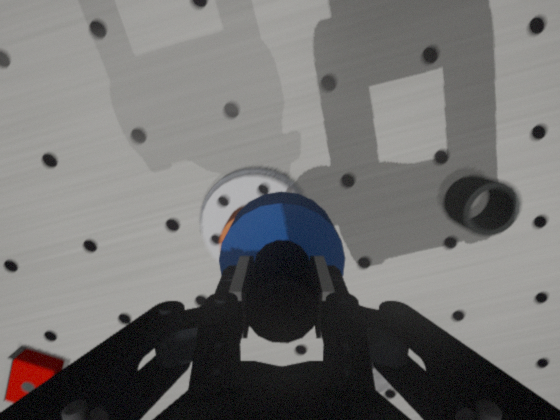

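The cap is held level, with its underside about 4 mm below the reported TCP. Moving over the post.

```bash
python3 -m creep '[[[255,0.012,-0.020,0,0],[255,0.020,-0.033,0,0],[255,0.020,-0.033,0,0],[255,0.020,-0.033,-0.015,0],[255,0.020,-0.033,-0.015,0]]]' 50; python3 - <<'E'
from h import *
p=sense()["position"];print(p)
for c in ("top","scene"):
    i,K,T=info(c); im,d=read_camera(c); u,v=proj(K,T,[.569,.042,.08]).astype(int); cv2.imwrite(f"pics/{c}9.png",cv2.resize(im[v-75:v+75,u-100:u+100],None,fx=3,fy=3))
    r=regions_of("cap_knob",c)
    if r:
        P=cloud(K,T,d,r[0]["mask"]); print(c,r[0]["score"],np.percentile(P-p,[1,50,99],axis=0).round(4))
        q=P[(P[:,2]-p[2]<.024)&(P[:,2]-p[2]>-.002)]
        from scipy.optimize import least_squares
        s=least_squares(lambda x:np.hypot(q[:,0]-x[0],q[:,1]-x[1])-.034,p[:2],loss="soft_l1",f_scale=.001); print("cap axis fit",len(q),s.x.round(4))
    A=cloud(K,T,d,d>0); q=A[(A[:,2]>.034)&(A[:,2]<.064)&(np.hypot(A[:,0]-.569,A[:,1]-.042)<.034)&(np.hypot(A[:,0]-.569,A[:,1]-.042)>.0245)]
    if len(q)>20:
        s=least_squares(lambda x:np.hypot(q[:,0]-x[0],q[:,1]-x[1])-.028,[.569,.042],loss="soft_l1",f_scale=.001); print(c,"ring axis fit",len(q),s.x.round(4))
E
```

```text
time: 16.1
position: [0.5665, 0.0452, 0.1315]
tool_rot: [3.139, -0.016, 2.89]
contact_force: [-0.7, 0.9, -3.2]
width: 0.335
[0.56648695 0.04519697 0.1314957 ]
top 0.8 [[-0.035  -0.0314 -0.104 ]
 [-0.0173  0.0013  0.0239]
 [ 0.0042  0.0321  0.0692]]
cap axis fit 278 [0.5702 0.043 ]
top ring axis fit 69 [0.57   0.0411]
scene 0.95 [[-0.0096 -0.0323 -0.0016]
 [ 0.0154  0.0005  0.0267]
 [ 0.0338  0.0332  0.0723]]
cap axis fit 339 [0.5656 0.0448]
scene ring axis fit 256 [0.5694 0.0409]
```

View pics/scene9.png

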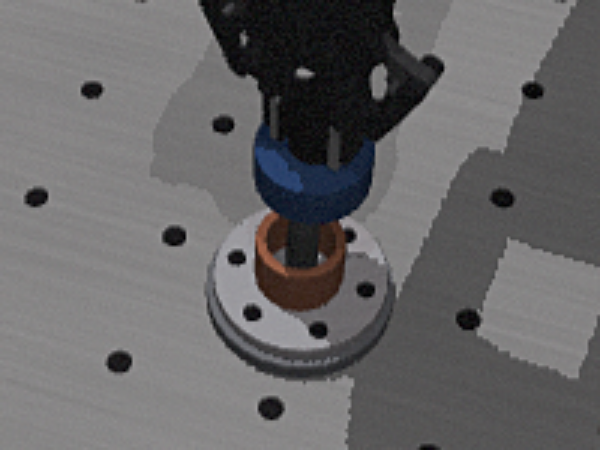

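By the scene fits the cap axis is about (-3.5, +3.5) mm from the ring's axis. I'll correct by (+3, -3.5) mm, then lower.

```bash
python3 -m creep '[[[255,0.003,-0.0035,-0.010,0],[255,0.003,-0.0035,-0.025,0],[255,0.003,-0.0035,-0.030,0],[255,0.003,-0.0035,-0.030,0],[255,0.003,-0.0035,-0.030,0]]]' 50; python3 - <<'E'
from h import *
from scipy.optimize import least_squares
p=sense()["position"];print(p)
for c in ("scene",):
    i,K,T=info(c); im,d=read_camera(c); u,v=proj(K,T,[.569,.042,.08]).astype(int); cv2.imwrite(f"pics/{c}10.png",cv2.resize(im[v-75:v+75,u-100:u+100],None,fx=3,fy=3))
    r=regions_of("cap_knob",c)
    P=cloud(K,T,d,r[0]["mask"]); q=P[(P[:,2]-p[2]<.024)&(P[:,2]-p[2]>-.002)]
    s=least_squares(lambda x:np.hypot(q[:,0]-x[0],q[:,1]-x[1])-.034,p[:2],loss="soft_l1",f_scale=.001); print("cap axis fit",len(q),s.x.round(4))
    A=cloud(K,T,d,d>0); q=A[(A[:,2]>.034)&(A[:,2]<.064)&(np.hypot(A[:,0]-.569,A[:,1]-.042)<.034)&(np.hypot(A[:,0]-.569,A[:,1]-.042)>.0245)]
    s=least_squares(lambda x:np.hypot(q[:,0]-x[0],q[:,1]-x[1])-.028,[.569,.042],loss="soft_l1",f_scale=.001); print(c,"ring axis fit",len(q),s.x.round(4))
E
```

```text
time: 16.8
position: [0.5707, 0.0414, 0.104]
tool_rot: [3.138, -0.013, 2.89]
contact_force: [0.4, -0.6, -2.7]
width: 0.341
[0.57068418 0.04142667 0.10403525]
cap axis fit 369 [0.5688 0.0414]
scene ring axis fit 251 [0.5693 0.0409]
```

View pics/scene10.png

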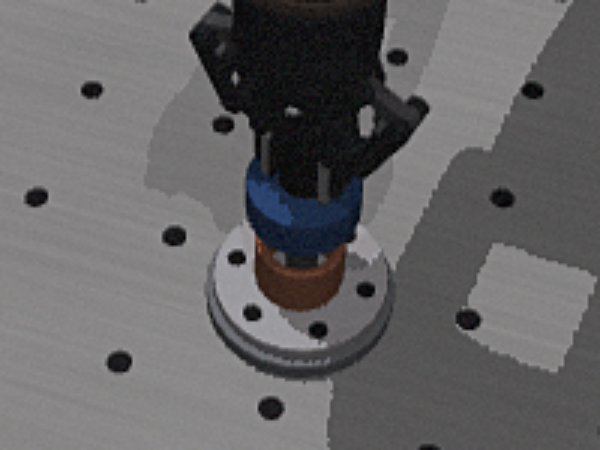

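The cap is now coaxial with the ring to within about 1 mm. Lowering about 31 mm, slowly at the end.

```bash
python3 -m creep '[[[255,-0.001,0,-0.008,0],[255,-0.001,0,-0.016,0],[255,-0.001,0,-0.022,0],[255,-0.001,0,-0.026,0],[255,-0.001,0,-0.026,0]]]' 50; python3 -m creep '[[[255,0,0,-0.001,0],[255,0,0,-0.002,0],[255,0,0,-0.002,0]]]'
```

```text
time: 17.4
position: [0.5696, 0.0414, 0.0777]
tool_rot: [3.138, -0.013, 2.89]
contact_force: [0.1, 0.9, -3.6]
width: 0.339
time: 17.7
position: [0.5696, 0.0415, 0.0757]
tool_rot: [3.138, -0.013, 2.89]
contact_force: [-0.9, 0.1, -3.2]
width: 0.341
```

```bash
python3 -m creep '[[[255,0,0,-0.001,0],[255,0,0,-0.0015,0],[255,0,0,-0.0015,0]]]'; python3 -m creep '[[[255,0,0,-0.001,0],[255,0,0,-0.001,0]]]'
```

```text
time: 18.0
position: [0.5696, 0.0415, 0.0742]
tool_rot: [3.138, -0.013, 2.89]
contact_force: [-1.3, 0.0, -3.7]
width: 0.337
time: 18.2
position: [0.5695, 0.0415, 0.0731]
tool_rot: [3.138, -0.013, 2.89]
contact_force: [0.4, -0.6, -3.3]
width: 0.341
```

```bash
python3 -m creep '[[[255,0,0,-0.001,0],[255,0,0,-0.001,0]]]'
```

```text
time: 18.4
position: [0.5698, 0.0415, 0.0729]
tool_rot: [3.138, -0.012, 2.89]
contact_force: [-3.0, 1.2, 7.2]
width: 0.339
```

Contact at the expected height: 0.0729 reported against 0.0729 calculated. Releasing and retreating.

```bash
python3 -m creep '[[[170,0,0,0,0],[100,0,0,0,0],[0,0,0,0,0],[0,0,0,0,0],[0,0,0,0,0]]]'; python3 -m creep '[[[0,0,0,0.010,0],[0,0,0,0.040,0],[0,0,0,0.080,0],[0,0,0,0.120,0],[0,0,0,0.150,0]]]'; python3 -m creep '[[[0,-0.030,-0.030,0,0],[0,-0.060,-0.060,0,0],[0,-0.090,-0.090,0,0],[0,-0.120,-0.120,0,0],[0,-0.120,-0.120,0,0]]]'
python3 - <<'E'
from h import *
for c in ("top","scene"):
    i,K,T=info(c); im,d=read_camera(c); u,v=proj(K,T,[.569,.042,.08]).astype(int); cv2.imwrite(f"pics/{c}11.png",cv2.resize(im[v-75:v+75,u-100:u+100],None,fx=3,fy=3))
    for t in ("cap_knob","copper_mid","steel_mid"):
        for m in mark_of(t,c)[:1]: print(c,t,round(m["score"],2),cam2w(T,m["centre"]).round(4))
    r=regions_of("cap_knob",c); P=cloud(K,T,d,r[0]["mask"])
    for z in (.142,.098):
        t=P[abs(P[:,2]-z)<.005]; n=np.linalg.lstsq(np.c_[t[:,:2],np.ones(len(t))],t[:,2],rcond=None)[0]
        print(z,len(t),"mid",((t.min(0)+t.max(0))/2).round(4),"medz",np.median(t[:,2]).round(4),"tilt",n[:2].round(3))
print(sense()["time"])
E
```

```text
time: 18.9
position: [0.5698, 0.0415, 0.0729]
tool_rot: [3.138, -0.012, 2.89]
contact_force: [0.4, 0.6, 0.4]
width: 0.983
time: 19.4
position: [0.57, 0.0415, 0.2264]
tool_rot: [3.138, -0.01, 2.89]
contact_force: [-0.3, 0.6, 1.1]
width: 0.999
time: 19.9
position: [0.4476, -0.0809, 0.2277]
tool_rot: [3.139, -0.008, 2.887]
contact_force: [0.8, -1.1, 0.5]
width: 1.0
top cap_knob 0.65 [0.5697 0.038  0.1187]
top steel_mid 0.56 [0.6053 0.2775 0.0141]
0.142 175 mid [0.5682 0.0413 0.1409] medz 0.1407 tilt [ 0.002 -0.004]
0.098 595 mid [0.5689 0.0407 0.0978] medz 0.0968 tilt [-0.001 -0.   ]
scene cap_knob 0.72 [0.5733 0.0413 0.1176]
scene copper_mid 0.49 [0.5694 0.0439 0.0469]
scene steel_mid 0.8 [0.6029 0.2697 0.0215]
0.142 203 mid [0.57   0.042  0.1409] medz 0.1416 tilt [-0.053 -0.013]
0.098 652 mid [0.5703 0.042  0.098 ] medz 0.0979 tilt [-0.01  0.  ]
20.4
```

View pics/scene11.png

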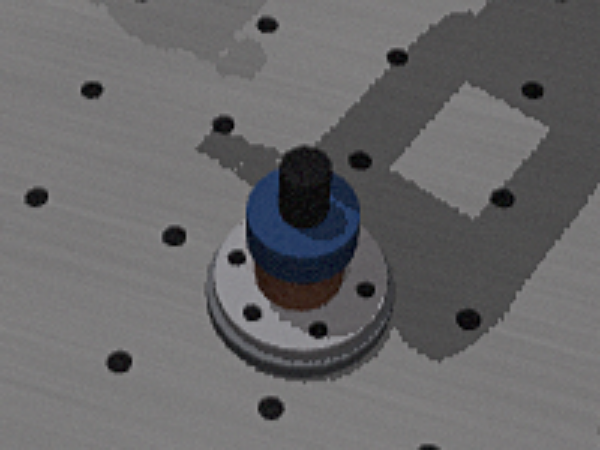

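View pics/top11.png

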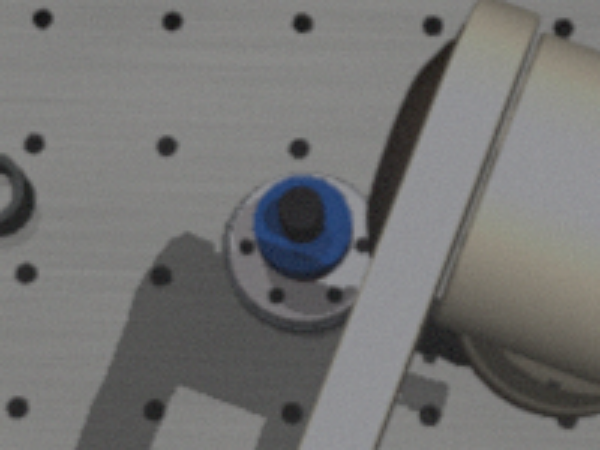

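The scene picture shows the cap at about (303,215), level on the copper ring, which lies on the flange. Blue top at 0.098 and knob top at 0.142 match the expected heights, and the robot is clear. Handing in.

```bash
python3 -c "
from plant import hand_in; print(hand_in())"
```

```text
the job is handed in; nothing more can be done
None
```

The job is done and handed in: the copper ring lies flat on the flange and the blue cap rests level on top of it. Both were lowered until contact (about 11 N and 7 N) before I let go. It took about 20 s of the 64 s allowed.

- **Final checks:** the blue cap's top measured about 97–98 mm (98 expected) and the knob top about 141–142 mm (142 expected). The cap axis is within about 2 mm of the post, the blue face shows almost no tilt, and the gripper is open and clear. The steel ring's position agrees with the start to within the cameras' accuracy.
- **Missed first grasp:** the jaws closed just above the copper ring because the real fingertips sit about 30 mm short of the reported TCP. The ring was not disturbed. I measured the offset from depth and allowed for it in everything after.
- **Checks that disagreed:** a tilt of 0.05 from the scene camera on the small knob top looks like edge noise. The top camera gave 0.00, and the blue face 0.00 to 0.01. The network's marks for the seated parts were up to about 4 mm off the depth fits. At the end the top camera didn't find the copper ring, which was hidden under the cap.

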